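Load a reagent jar on the screw lift and raise it to the stop

TASK

Take the front jar from the sloped roller lane, letting the jars behind roll forward, and stand it gently in the middle of the screw lift's plate. Then crank the handwheel clockwise to raise the plate until you feel the end stop, and back the wheel off a quarter turn so that the screw does not jam. Leave the jar standing on the plate and the other things on the bench where they are.

Things in the scene. Friction and masses are not known exactly. Their poses are not given: they have to be found in the camera images.
- jar_front: The jar at the low (front) end of the lane, the one to take: white square reagent jar, body 60 x 60 mm and 76 mm high, above it a round grey screw cap, 44 mm diameter, from 83 to 115 mm above the underside, tight on the jar; about 0.25 to 0.5 kg. Origin: centre of its underside; z up through the cap, x and y square to its sides. In the lane it leans 0.13 rad with the slope. It can be gripped by the cap from above.
- jar_second: Identical jar directly behind the front one, touching it; same origin and axes. It rolls forward slowly (about 0.04 m/s, braked rollers) by itself once the front jar is lifted out.
- jar_third: Identical third jar behind the second; same origin and axes.
- lane_front (a point): Point on the roller tops at the front end of the sloped lane, at the middle of the front jar's underside, 45 mm above the bench. Frame is level: its x points horizontally up the lane (to the rear), y across it, z up. The rollers rise 0.13 rad towards the rear and turn with a little braking; the lane is fixed, 280 mm long, 77 mm wide; its side rails rise 12 mm and its front stop 30 mm above the rollers.
- plate_top (a point): Centre of the top face of the screw lift's square steel plate, 120 x 120 mm, level; z up, x and y square to its edges. It rises 12 mm per clockwise turn of the handwheel, from 75 mm to 123 mm above the bench, and does not sink by itself. Behind, beyond the work, stands a fixed two-pan balance, 106 mm high. The lift is fixed; its low base is 340 x 130 mm and 44 mm high, with the handwheel's axis 200 mm from the plate's centre on the plate's -y side.
- wheel_hub (a point): Centre of the top of the handwheel's hub, on its vertical axis, 129 mm above the bench. Black wheel, rim centre line at 60 mm radius, rim 16 mm thick with its top 125 mm above the bench.
- handle_top (a point): Top end of the handwheel's upright crank handle: plain black cylinder, 24 mm diameter, 58 mm long, standing on the rim 60 mm from the wheel's axis, its top 187 mm above the bench, its foot 129 mm. It spins freely on its own pin, so a gripper holding it from above can go round in a circle without turning.
- wheel (a joint): Angle of the handwheel, rad; grows clockwise seen from above (plate rises). Range 0 to 25.13 (four turns); 25.13 is the upper end stop, a hard stop. At 0 and at each full turn the handle points along -x of the plate_top frame. About 2 to 4 N at the handle turns it; it stays where it is left. It starts 1.2 to 2.1 turns before the stop.
- weight_case: Blue case of round steel weights, 85 x 125 x 32 mm (weights up to 46 mm), bystander. Origin: centre of its underside.
- mug: Grey mug, 84 mm wide, 95 mm high, bystander. Origin: centre of its underside.
- flask: Amber glass bottle, 90 mm diameter, 190 mm high, bystander. Origin: centre of its underside.
There are look-alikes about, which are no part of the job. Leave any red look-alike of the jar_third alone.

How it is judged:
By the outcome, as a careful person would: the job done as asked, in the order asked, and still so for the second after the job is handed in, with the robot touching nothing.
It also fails if it takes over 72 s, if anything falls off the work surface, if the arm or the gripper's body presses on something with over 40 N, if the wrist force passes 120 N, or if a joint passes its speed limit or range.

ROBOT

A 7-joint arm with a two-finger parallel gripper is mounted at the origin on the work surface. World frame = base frame: x ahead of the robot, y to its left, z up, the work surface at z = 0. Lengths are in m, angles in rad, forces in N, time in s.
With the tool pointing down it reaches from about 0.425 to 0.825 m from the base axis. Payload 3.6 kg.
Tool frame: the origin (TCP) lies on the centre line of the jaws, within the pads' length; the fingertips stand 17 mm ahead of it and the grasp point (between the pads) lies 2 mm behind it (nose_length is the distance from the TCP to the fingertips, in m); z points along the fingers, y is the direction in which the jaws open and shut (so a half turn about z gives the same grasp; the last joint's range is limited). The gripper opens to 85 mm and grips with 20 to 120 N. Pads are 22 mm wide; open, the fingers measure 114 mm over their backs; the gripper's body (76 mm by 85 mm) begins 54 mm behind the grasp point. The pads swing forward as they close: fully open they stand 13 mm farther back than shut.
Start: joints at [-1.222, 0.615, -0.013, 1.423, 0.008, 1.103, -0.04], TCP at [0.239, 0.605, 0.248] pointing down, gripper open.
Joint ranges: [-3.12, 3.12], [-0.3, 2.06], [-1.34, 1.32], [0.26, 2.42], [-1.36, 4.5], [0.01, 1.98], [-2.84, 2.84]. Speed limits (rad/s): [2.79, 2.79, 3.14, 3.14, 3.14, 3.14, 3.14].

INTERFACE

Orientations are given as a unit quaternion [w, x, y, z].
In Python, from workcell import * gives the robot as it stands. The module is installed in compiled form; this text tells all that it offers.
- The arm moves only by the tool apply_moves, never from a script. Its argument "commands" is a list that holds one entry, the list of rows, each a list of 7 numbers: the shift along the world's x, y, z in units of 200 mm (1.0 is 200 mm), then the turn, a rotation vector about the world's x, y, z in units of 60 degrees (1.0 is 60 degrees), then the closure, from 0 (fully open) to 1 (shut). In form: [[[tx, ty, tz, rx, ry, rz, fingers], ...]]. A call has 1 to 12 rows; each row is the pose to reach, as a shift and turn from the pose commanded when the call began; what a row does not reach only later rows make up. A row lasts 1/8 s, in which the tool goes at most 62.5 mm and 10.7 degrees, less where a joint would pass 70% of its speed; a pose out of reach is approached as far as the arm can. A call with a number of a shift or a turn outside -1 to 1 is refused whole. A call with a gripper value outside its range is refused whole. The fingers move at their own pace and stop on an object; "force" is the grip in N (left out, the last holds). Time passes only in rows, so rows that repeat a pose let the fingers close. It gives the time, the measured TCP pose, the force and the opening at its end, in the units of the state.
- get_obs(): the state, without advancing time (a new reading comes with each control period).
- camera(name): name is "side" or "top"; returns a dict with "img" (480x640x3 uint8, red, green, blue), "intrinsics" (3x3 intrinsics, pixels), "eye" and "orientation" of the camera in the world. Camera axes: x right, y down, z forward; pixel columns grow to the right and rows downward; lengths in m; the calibration is good to about 2 mm. A picture is of the moment at which its call begins. There is no depth.
- hand_in(): hands the job in, once; it reports no verdict.
Trained networks look in a picture, given as the dict that the camera call returned (one of the last four; its "shot" number tells which), for a name from the list of things; names that differ only in an ending like _2 or _b are one class to them, and where a whole thing is asked for, a point or a joint stands for the part that bears it (a point fixed in the world has none). Each returns a list of dicts, best first, with "p" (0 to 1); they miss things now and then, are a little off and sometimes report something else, mostly with a low value. They report only what shows in the picture. A call takes as long as a camera call. They do not tell look-alikes from the thing itself.
- regions_of(picture, target): "region" (480x640 bool, what is visible of it) and "extent" ([left, top, width, height] in pixels, round what is visible of it).
- mark_of(picture, target): "at" ([column, row] in pixels: a listed point, or the origin of a listed thing).
The state is a dict: "time_s": time; "joint_pos": joint angles; "qd": joint speeds; "joint_efforts": joint torques, N m; "eef_pos": TCP position; "eef_rot": TCP orientation; "contact_force": force on the tool from outside, world axes, zero at the start; "torque": the same for the moment, N m; "grip_width": finger opening in m.
Only numpy, scipy, OpenCV 4.12 (cv2) and the standard library are available. Lean on these libraries where they do the work, as an engineer would, in place of code of your own. Each camera call takes 0.05 s, during which the arm holds its last target. There are 200 camera calls.

## Working session

There is one attempt and no reset: what is moved stays moved. The work goes in short steps, Python scripts to look and compute and a tool call to move; the robot and the scene stay as the last step left them, time stands still between calls to the robot, and variables do not carry over. Pictures are saved under pics/ and viewed, about 8 in all and at most 12, crops included, and the job is handed in when it is done.

Besides the shell and the picture viewer there is one more tool, called as name([rows], argument=value, ...), one row to a line, values as JSON. apply_moves: Moves the arm, as the interface text tells. Its arguments: {"type":"object","properties":{"commands":{"type":"array","items":{"type":"array","items":{"type":"array","items":{"type":"number","minimum":-1,"maximum":1}}}},"force":{"type":"number"}},"required":["commands"]}

```bash
mkdir -p pics
cat > h.py <<'E'
from workcell import *
import numpy as np, cv2
from scipy.spatial.transform import Rotation as R
def rot(c):
    o=np.array(c["orientation"],float)
    return o if o.shape==(3,3) else R.from_quat(np.r_[o[1:],o[0]]).as_matrix()
def onz(c,px,z):
    K=np.array(c["intrinsics"]);d=rot(c)@np.linalg.solve(K,[px[0],px[1],1.]);e=np.array(c["eye"])
    return e+d*(z-e[2])/d[2]
def proj(c,p):
    K=np.array(c["intrinsics"]);q=K@(rot(c).T@(np.array(p)-np.array(c["eye"])));return q[:2]/q[2]
def tri(cs,pxs):
    A=np.zeros((3,3));b=np.zeros(3)
    for c,px in zip(cs,pxs):
        d=rot(c)@np.linalg.solve(np.array(c["intrinsics"]),[px[0],px[1],1.]);d/=np.linalg.norm(d)
        M=np.eye(3)-np.outer(d,d);A+=M;b+=M@np.array(c["eye"])
    return np.linalg.solve(A,b)
def save(c,n): cv2.imwrite("pics/"+n,c["img"][:,:,::-1])
E
python3 - <<'E'
from h import *
np.set_printoptions(precision=4,suppress=True)
cs={n:camera(n) for n in("top","side")}
for n,c in cs.items():
    save(c,n+"0.png");print(n,c["eye"],c["orientation"])
    for t in["jar_front","jar_second","jar_third","lane_front","plate_top","wheel_hub","handle_top","weight_case","mug","flask"]:
        m=mark_of(c,t);print(n,t,[(np.round(x["at"],1).tolist(),round(x["p"],2)) for x in m[:4]])
o=get_obs();print(o)
E
```

```text
top [ 0.3325 -0.0106  1.5591] [-0.0622  0.7089 -0.6998  0.0632]
top jar_front [([238.5, 282.8], 0.89)]
top jar_second [([240.7, 263.1], 0.62)]
top jar_third [([242.8, 238.0], 0.93), ([199.5, 217.1], 0.63)]
top lane_front [([241.2, 278.5], 0.58)]
top plate_top [([335.6, 285.9], 0.9), ([305.0, 215.5], 0.44)]
top wheel_hub [([409.9, 284.5], 0.96), ([403.1, 258.8], 0.4)]
top handle_top [([402.1, 262.8], 0.64)]
top weight_case [([307.8, 214.3], 0.85)]
top mug [([110.3, 313.2], 0.97)]
top flask [([505.7, 290.6], 0.85)]
side [-0.3098  0.8878  1.2015] [ 0.1601 -0.3355  0.8459 -0.3824]
side jar_front [([279.4, 302.4], 0.76)]
side jar_second [([269.5, 295.0], 0.46)]
side jar_third []
side lane_front [([280.2, 312.1], 0.6), ([281.2, 306.3], 0.27)]
side plate_top [([349.1, 245.6], 0.97)]
side wheel_hub [([391.9, 207.9], 0.59)]
side handle_top [([350.5, 245.0], 0.65)]
side weight_case []
side mug [([187.1, 427.7], 0.64)]
side flask [([437.6, 195.5], 0.8)]
{'time_s': 1.1, 'joint_pos': array([-1.2215,  0.6149, -0.0126,  1.4234,  0.0081,  1.1034, -0.0404]), 'qd': array([-0.0008,  0.0008,  0.0004,  0.0007, -0.0005, -0.0005, -0.0001]), 'joint_efforts': array([  0.0006, -46.912 ,   0.2595, -17.1343,   0.0101,   0.0017,
        -0.    ]), 'eef_pos': array([0.2385, 0.6046, 0.2483]), 'eef_rot': array([-0.    ,  0.1868,  0.9824, -0.    ]), 'contact_force': array([-0.0348, -0.6657,  0.0608]), 'torque': array([-0.0211,  0.0435,  0.0298]), 'grip_width': 0.08553257676990066}
```

Run:
```python
import cv2
t=cv2.imread("pics/top0.png");s=cv2.imread("pics/side0.png")
cv2.imwrite("pics/t1.png",cv2.resize(t[170:350,80:560],(800,300),interpolation=cv2.INTER_CUBIC))
cv2.imwrite("pics/s1.png",cv2.resize(s[120:460,130:530],(706,600),interpolation=cv2.INTER_CUBIC))
```

```text
(no output)
```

View pics/t1.png

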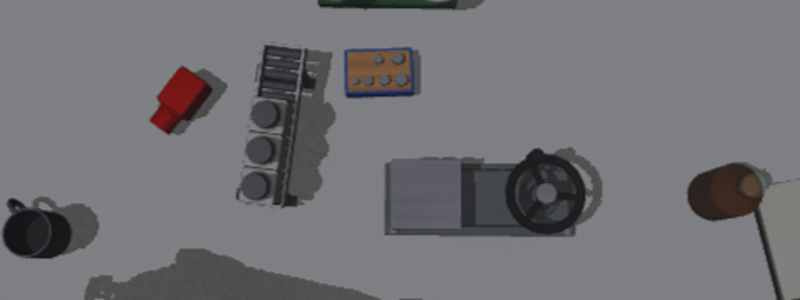

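View pics/s1.png

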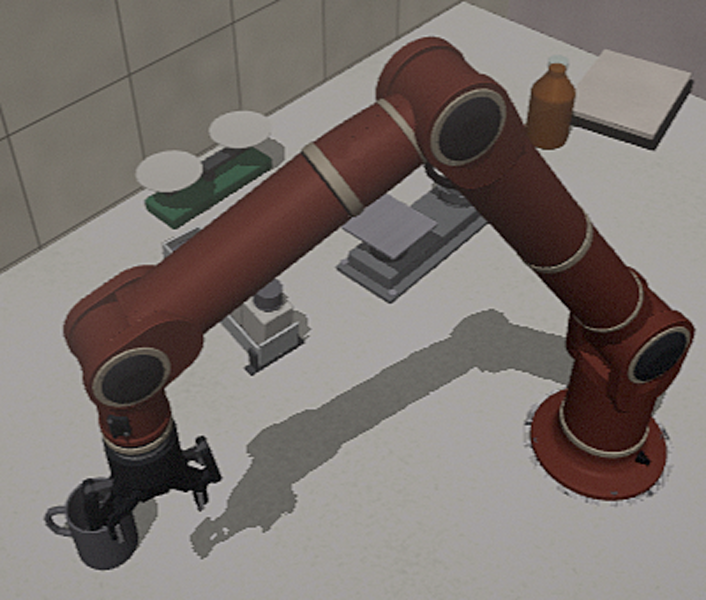

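```bash
cat > m.py <<'E'
from h import *
np.set_printoptions(precision=4,suppress=True)
c=camera("top");im=c["img"];save(c,"top1.png");g=cv2.cvtColor(im,cv2.COLOR_RGB2GRAY)
K=np.array(c["intrinsics"]);print(K[0,0])
for t in["jar_front","jar_second","plate_top","wheel","wheel_hub","handle_top"]:
    for r in regions_of(c,t)[:2]:
        m=r["region"].astype(np.uint8)
        ys,xs=np.nonzero(m);print(t,round(r["p"],2),np.round(r["extent"],1),m.sum(),xs.mean(),ys.mean(),cv2.minAreaRect(np.c_[xs,ys].astype(np.float32)))
print("cap",[onz(c,p,.159)[:2] for p in[(234.8,281)]],"hub",onz(c,(407.5,286),.129),"hand",onz(c,(402,263),.187))
crop=im[185:320,215:435,::-1]
cv2.imwrite("pics/t2.png",cv2.resize(crop,None,fx=3.6,fy=3.6,interpolation=cv2.INTER_CUBIC))
E
python3 m.py
```

```text
515.7611861072173
jar_front 0.7 [229.  251.   26.4  23.3] 575 239.52869565217392 260.0921739130435 ((239.6300048828125, 260.0899963378906), (25.880109786987305, 22.910259246826172), 8.130102157592773)
jar_front 0.68 [226.  272.6  22.8  19.8] 507 236.5956607495069 281.0 ((236.6999969482422, 281.0999755859375), (24.607318878173828, 21.21320343017578), 8.130102157592773)
jar_second 0.68 [228.  250.3  26.1  22.3] 487 239.4558521560575 259.741273100616 ((239.58462524414062, 259.8230895996094), (24.434839248657227, 20.589765548706055), 7.125016689300537)
wheel 0.76 [386.4 259.6  44.9  53.2] 1154 407.7469670710572 284.54159445407277 ((407.9424743652344, 285.63714599609375), (49.10563278198242, 46.75382995605469), 41.18592834472656)
wheel 0.71 [ 82.3 291.2  41.7  36. ] 1086 101.04235727440147 308.6325966850829 ((100.80001068115234, 309.6000061035156), (42.37451934814453, 31.622774124145508), 18.43494987487793)
wheel_hub 0.6 [386.4 261.   44.3  49. ] 938 408.49360341151385 285.7089552238806 ((408.0691223144531, 285.81219482421875), (46.97618865966797, 46.00990676879883), 41.987213134765625)
wheel_hub 0.32 [287.9 196.2  41.6  33.4] 1219 307.512715340443 213.50615258408533 ((307.8438415527344, 213.47088623046875), (29.947721481323242, 42.04397964477539), 88.02507019042969)
handle_top 0.66 [383.8 259.4  46.4  50.8] 968 407.8698347107438 284.9442148760331 ((407.0000305175781, 285.5), (47.37614822387695, 45.961936950683594), 45.0)
handle_top 0.62 [316.1 264.2  41.9  45.7] 1823 335.6176631925398 286.01261656609984 ((336.0, 286.0), (44.0, 42.0), 90.0)
cap [array([0.4807, 0.2034])] hub [ 0.4762 -0.2722  0.129 ] hand [ 0.5321 -0.248   0.187 ]
```

View pics/t2.png

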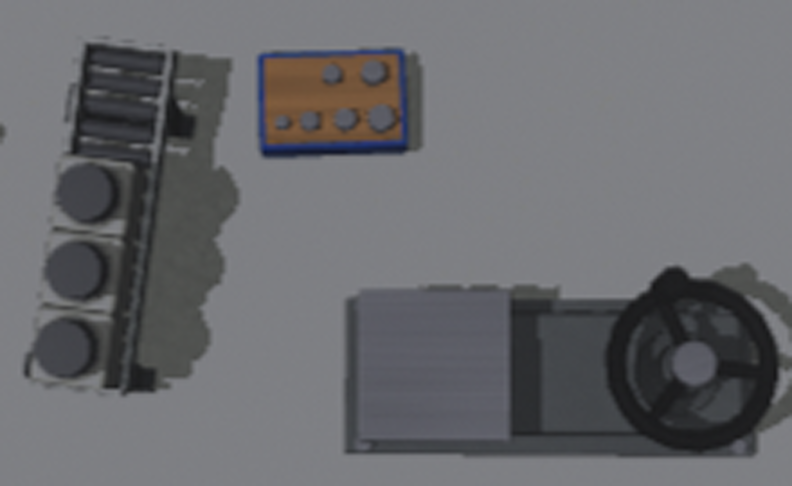

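```bash
cat > p.py <<'E'
from h import *
np.set_printoptions(precision=4,suppress=True)
c=camera("top")
f=lambda u,v:((u+.5)/3.6-.5+215,(v+.5)/3.6-.5+185)
# lane: caps tops; front cap top z = .045+.115*cos(.13)=.159; next +.060*sin(.13)=.0078
P=[onz(c,f(*q),.159+.0078*i) for i,q in enumerate([(66,348),(77,271),(87,193)])]
print(P,np.diff(P,axis=0),np.linalg.norm(np.diff(P,axis=0),axis=1))
hub=onz(c,f(694,363),.129);han=onz(c,f(673,284),.187)
print("hub",hub,"handle",han,han-hub,np.linalg.norm((han-hub)[:2]))
for z in(.095,.1,.105,.11):
    pl=onz(c,f(435,364.5),z);d=pl-hub;print(z,pl,"dist",np.linalg.norm(d[:2]),"yaw of y",np.degrees(np.arctan2(-d[0],d[1])))
pc=[onz(c,f(*q),.103) for q in[(359,289),(511,289),(511,440),(359,440)]];print(pc)
for n in("jar_front","lane_front"):
    m=mark_of(c,n); print(n,[onz(c,x["at"],.045) for x in m[:1]])
E
python3 p.py
```

```text
[array([0.4798, 0.2083, 0.159 ]), array([0.5376, 0.2011, 0.1668]), array([0.5963, 0.1947, 0.1746])] [[ 0.0578 -0.0072  0.0078]
 [ 0.0588 -0.0064  0.0078]] [0.0587 0.0596]
hub [ 0.4776 -0.272   0.129 ] handle [ 0.5306 -0.2469  0.187 ] [0.053  0.0251 0.058 ] 0.05864990675479252
0.095 [ 0.4772 -0.0735  0.095 ] dist 0.19847144735522285 yaw of y 0.11198187286660179
0.1 [ 0.4767 -0.0733  0.1   ] dist 0.19868797245758288 yaw of y 0.2543762280848381
0.105 [ 0.4762 -0.0731  0.105 ] dist 0.19890572207388138 yaw of y 0.39645969030911177
0.11 [ 0.4757 -0.0729  0.11  ] dist 0.19912469218697568 yaw of y 0.5382315348366119
[array([ 0.5355, -0.0127,  0.103 ]), array([ 0.5371, -0.133 ,  0.103 ]), array([ 0.4182, -0.1328,  0.103 ]), array([ 0.4167, -0.0142,  0.103 ])]
jar_front [array([0.4888, 0.2077, 0.045 ])]
lane_front [array([0.4942, 0.2017, 0.045 ])]
```

```bash
cat > q.py <<'E'
from h import *
import sys
np.set_printoptions(precision=4,suppress=True)
def Rm(z,y):
    z=np.array(z)/np.linalg.norm(z);y=np.array(y)-np.dot(y,z)*z;y/=np.linalg.norm(y);return np.c_[np.cross(y,z),y,z]
u=np.array([.9933,-.1157,0]);n=-np.sin(.13)*u+np.array([0,0,np.cos(.13)]);lat=[.1157,.9933,0]
O=np.array([.4946,.2066,.045]);RL=Rm(-n,lat);RP=Rm([0,0,-1],[0,1,0])
def go(p,Rt,ob=None):
    ob=ob or get_obs();w,x,y,z=ob["eef_rot"];R0=R.from_quat([x,y,z,w])
    return (np.array(p)-ob["eef_pos"])/.2,(R.from_matrix(Rt)*R0.inv()).as_rotvec()/np.radians(60)
E
python3 -c "
from q import *
print(go(O+.171*n,RL), n)"
```

```text
(array([ 1.1702, -1.9773, -0.1687]), array([-0.0303, -0.1208,  0.2477])) [-0.1288  0.015   0.9916]
```

apply_moves([
  [[0.15, -0.25, 0.0, 0, 0, 0.06, 0], [0.3, -0.5, 0.0, -0.01, -0.03, 0.12, 0], [0.45, -0.75, 0.0, -0.02, -0.06, 0.18, 0], [0.585, -0.99, 0, -0.03, -0.12, 0.248, 0], [0.585, -0.99, 0, -0.03, -0.12, 0.248, 0]],
], force=40)

```text
time_s: 2.22
eef_pos: [0.3578, 0.4016, 0.2486]
eef_rot: [0.065, 0.061, 0.996, -0.006]
contact_force: [0.8, 0.7, 0.5]
grip_width: 0.0853
```

apply_moves([
  [[0.15, -0.25, 0.0, 0, 0, 0, 0], [0.3, -0.5, 0.0, 0, 0, 0, 0], [0.45, -0.75, -0.05, 0, 0, 0, 0], [0.585, -0.987, -0.168, 0, 0, 0, 0], [0.585, -0.987, -0.168, 0, 0, 0, 0], [0.585, -0.987, -0.168, 0, 0, 0, 0]],
])

```text
time_s: 2.98
eef_pos: [0.4725, 0.2108, 0.2148]
eef_rot: [0.064, 0.057, 0.996, -0.003]
contact_force: [-0.2, 0.5, 0.4]
grip_width: 0.0852
```

Run:
```python
from q import *
print(go(O+.171*n,RL)); print(get_obs()["eef_pos"],get_obs()["contact_force"])
c=camera("side");save(c,"side2.png")
for nm,p in(("captop",O+.115*n),("org",O),("plate",[.4763,-.0731,.104]),("hub",[.4776,-.272,.129]),("handle",[.5306,-.2469,.187])):
    q=proj(c,p);print(nm,q)
    cv2.circle(c["img"],tuple(int(round(v)) for v in q),1,(0,255,0),-1)
for t in("plate_top","wheel_hub","handle_top"):print(t,[(x["at"],x["p"]) for x in mark_of(c,t)[:2]])
cv2.imwrite("pics/s2.png",cv2.resize(c["img"][150:350,210:450,::-1],None,fx=3,fy=3,interpolation=cv2.INTER_CUBIC))
```

```text
(array([ 0.0002, -0.0083, -0.0012]), array([-0.0016, -0.0008, -0.0013]))
[0.4725 0.2108 0.2148] [-0.2166  0.505   0.3666]
captop [282.7657 280.862 ]
org [281.7541 306.0772]
plate [350.8294 246.1843]
hub [390.9746 210.2654]
handle [374.3135 192.5255]
plate_top [([350.9, 247.3], 0.96)]
wheel_hub [([389.9, 209.5], 0.69)]
handle_top [([377.1, 191.9], 0.67)]
```

View pics/s2.png

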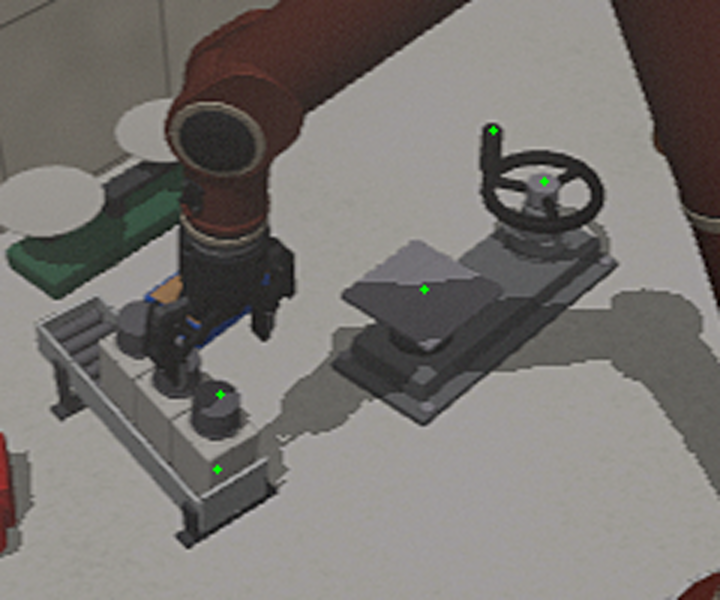

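apply_moves([
  [[0.011, -0.005, -0.087, 0, 0, 0, 0], [0.022, -0.007, -0.174, 0, 0, 0, 0], [0.034, -0.008, -0.26, 0, 0, 0, 0], [0.045, -0.009, -0.32, 0, 0, 0, 0], [0.045, -0.009, -0.347, 0, 0, 0, 0], [0.045, -0.009, -0.347, 0, 0, 0, 0]],
])

```text
time_s: 3.92
eef_pos: [0.4814, 0.2077, 0.1453]
eef_rot: [0.064, 0.057, 0.996, -0.004]
contact_force: [-0.6, -0.4, 0.5]
grip_width: 0.0853
```

apply_moves([
  [[0, 0, 0, 0, 0, 0, 0.3], [0, 0, 0, 0, 0, 0, 0.5], [0, 0, 0, 0, 0, 0, 0.7], [0, 0, 0, 0, 0, 0, 1], [0, 0, 0, 0, 0, 0, 1], [0, 0, 0, 0, 0, 0, 1], [0, 0, 0, 0, 0, 0, 1]],
], force=50)

```text
time_s: 4.8
eef_pos: [0.4821, 0.2085, 0.1461]
eef_rot: [0.065, 0.057, 0.996, -0.003]
contact_force: [-0.4, 1.9, 5.7]
grip_width: 0.0426
```

apply_moves([
  [[-0.003, 0, 0.025, 0, 0, 0, 1], [-0.01, 0.001, 0.075, 0, 0, 0, 1], [-0.02, 0.002, 0.15, 0, 0, 0, 1], [-0.03, 0.003, 0.23, 0, 0, 0, 1], [-0.042, 0.005, 0.32, 0, 0, 0, 1], [-0.055, 0.006, 0.42, 0, 0, 0, 1], [-0.068, 0.008, 0.52, 0, 0, 0, 1], [-0.08, 0.009, 0.6, 0, 0, 0, 1], [-0.084, 0.01, 0.645, 0, 0, 0, 1], [-0.084, 0.01, 0.645, 0, 0, 0, 1]],
])

```text
time_s: 6.05
eef_pos: [0.4643, 0.2094, 0.2749]
eef_rot: [0.065, 0.058, 0.996, -0.004]
contact_force: [-0.4, -0.0, -3.9]
grip_width: 0.0426
```

```bash
python3 -c "
from q import *
ob=get_obs();print(ob['contact_force'],ob['grip_width'])
print(go([.4763,-.0731,.27],RP))
c=camera('side');save(c,'side3.png')
cv2.imwrite('pics/s3.png',cv2.resize(c['img'][150:350,210:450,::-1],None,fx=3,fy=3,interpolation=cv2.INTER_CUBIC))
"
```

```text
[-0.3699 -0.0049 -3.9347] 0.04257300036267869
(array([ 0.0598, -1.4123, -0.0244]), array([0.0068, 0.1234, 0.1102]))
```

View pics/s3.png

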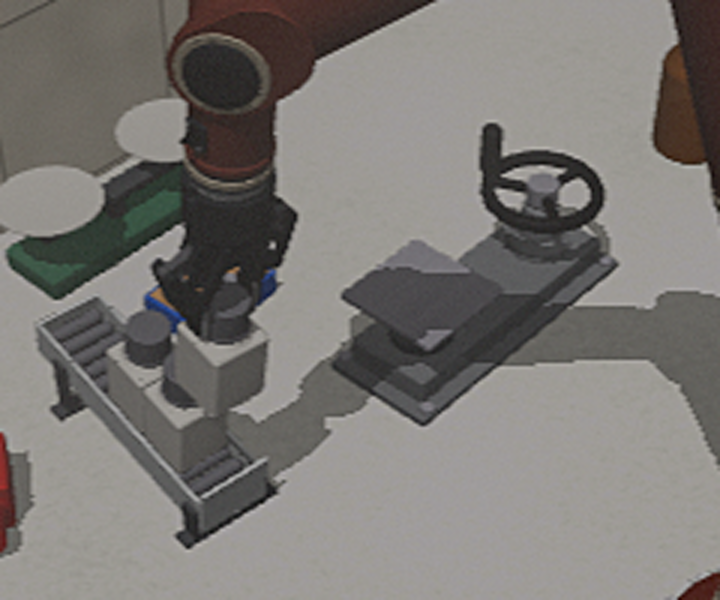

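apply_moves([
  [[0.005, -0.1, 0, 0, 0.01, 0.01, 1], [0.01, -0.25, 0, 0, 0.03, 0.03, 1], [0.02, -0.45, 0, 0, 0.06, 0.05, 1], [0.03, -0.65, 0, 0, 0.09, 0.08, 1], [0.04, -0.85, 0, 0.007, 0.123, 0.11, 1], [0.05, -0.95, 0, 0.007, 0.123, 0.11, 1], [0.05, -0.95, 0, 0.007, 0.123, 0.11, 1]],
])

```text
time_s: 6.98
eef_pos: [0.4744, 0.0174, 0.2735]
eef_rot: [-0.001, 0.002, 1.0, -0.001]
contact_force: [0.4, -0.1, -2.6]
grip_width: 0.0429
```

apply_moves([
  [[0.005, -0.15, 0, 0, 0, 0, 1], [0.01, -0.3, -0.02, 0, 0, 0, 1], [0.01, -0.42, -0.05, 0, 0, 0, 1], [0.01, -0.46, -0.1, 0, 0, 0, 1], [0.01, -0.46, -0.15, 0, 0, 0, 1], [0.01, -0.46, -0.2, 0, 0, 0, 1], [0.01, -0.46, -0.2, 0, 0, 0, 1]],
])

```text
time_s: 7.85
eef_pos: [0.4761, -0.0711, 0.2332]
eef_rot: [-0.001, -0.001, 1.0, 0.0]
contact_force: [0.2, -0.4, -3.9]
grip_width: 0.043
```

```bash
python3 -c "
from q import *
ob=get_obs();print(ob['eef_pos'],ob['contact_force'],ob['grip_width'])
print(go([.4763,-.0731,.205],RP))
c=camera('side');save(c,'side4.png')
for d in ([-.06,-.06],[.06,-.06],[.06,.06],[-.06,.06]):
    q=proj(c,[.4763+d[0],-.0731+d[1],.104]);cv2.circle(c['img'],tuple(int(round(v)) for v in q),1,(0,255,0),-1)
cv2.imwrite('pics/s4.png',cv2.resize(c['img'][180:300,290:430,::-1],None,fx=4.5,fy=4.5,interpolation=cv2.INTER_CUBIC))
"
```

```text
[ 0.4761 -0.0711  0.2332] [ 0.1723 -0.3699 -3.9004] 0.043038857542960336
(array([ 0.0009, -0.0098, -0.1411]), array([-0.0008, -0.0023, -0.0018]))
```

View pics/s4.png

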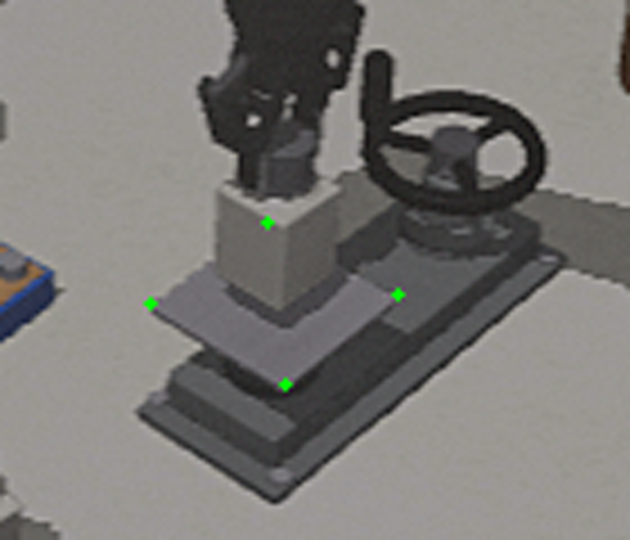

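apply_moves([
  [[0, -0.009, -0.04, 0, 0, 0, 1], [0, -0.009, -0.08, 0, 0, 0, 1], [0, -0.009, -0.105, 0, 0, 0, 1], [0, -0.009, -0.115, 0, 0, 0, 1], [0, -0.009, -0.122, 0, 0, 0, 1], [0, -0.009, -0.122, 0, 0, 0, 1]],
])

```text
time_s: 8.65
eef_pos: [0.4768, -0.0744, 0.21]
eef_rot: [0.0, 0.0, 1.0, -0.0]
contact_force: [-0.6, -0.7, -2.9]
grip_width: 0.0431
```

apply_moves([
  [[0, 0, -0.005, 0, 0, 0, 1], [0, 0, -0.01, 0, 0, 0, 1], [0, 0, -0.012, 0, 0, 0, 1], [0, 0, -0.012, 0, 0, 0, 1]],
])

```text
time_s: 9.15
eef_pos: [0.4767, -0.0744, 0.2075]
eef_rot: [0.0, 0.0, 1.0, -0.0]
contact_force: [0.4, -0.4, -2.2]
grip_width: 0.0431
```

apply_moves([
  [[0, 0.004, -0.004, 0, 0, 0, 1], [0, 0.004, -0.007, 0, 0, 0, 1], [0, 0.004, -0.007, 0, 0, 0, 1]],
])

```text
time_s: 9.52
eef_pos: [0.4769, -0.0735, 0.2066]
eef_rot: [0.0, 0.0, 1.0, -0.0]
contact_force: [-1.1, 0.3, 2.1]
grip_width: 0.0426
```

apply_moves([
  [[0, 0, -0.004, 0, 0, 0, 1], [0, 0, -0.007, 0, 0, 0, 1], [0, 0, -0.007, 0, 0, 0, 1]],
])

```text
time_s: 9.9
eef_pos: [0.4773, -0.0734, 0.2065]
eef_rot: [0.001, 0.0, 1.0, 0.0]
contact_force: [-3.3, 1.0, 9.6]
grip_width: 0.0427
```

apply_moves([
  [[0, 0, 0.005, 0, 0, 0, 1], [0, 0, 0.005, 0, 0, 0, 1], [0, 0, 0.005, 0, 0, 0, 0.3], [0, 0, 0.005, 0, 0, 0, 0.1], [0, 0, 0.005, 0, 0, 0, 0], [0, 0, 0.005, 0, 0, 0, 0], [0, 0, 0.005, 0, 0, 0, 0]],
])

```text
time_s: 10.78
eef_pos: [0.4767, -0.0736, 0.2056]
eef_rot: [0.0, 0.0, 1.0, -0.0]
contact_force: [-0.2, -0.4, 0.2]
grip_width: 0.0854
```

apply_moves([
  [[0, 0, 0.08, 0, 0, 0, 0], [0, 0, 0.2, 0, 0, 0, 0], [0, 0, 0.35, 0, 0, 0, 0], [0, 0, 0.5, 0, 0, 0, 0], [0, 0, 0.5, 0, 0, 0, 0]],
])

```text
time_s: 11.4
eef_pos: [0.478, -0.0738, 0.3078]
eef_rot: [0.003, 0.0, 1.0, -0.0]
contact_force: [1.0, -1.1, -0.4]
grip_width: 0.0854
```

```bash
python3 -c "
from q import *
ob=get_obs();print(ob['eef_pos'],ob['contact_force'],ob['grip_width'])
Rx=Rm([0,0,-1],[-1,0,0]);print(go([.5306,-.2469,.25],Rx),go([.5306,-.2469,.25],RP),ob['joint_pos'])
c=camera('side');save(c,'side5.png')
cv2.imwrite('pics/s5.png',cv2.resize(c['img'][150:350,210:450,::-1],None,fx=3,fy=3,interpolation=cv2.INTER_CUBIC))
"
```

```text
[ 0.478  -0.0738  0.3078] [ 0.9528 -1.1251 -0.3515] 0.08542399485233312
(array([ 0.2628, -0.8655, -0.2892]), array([-0.0038,  0.0049,  1.5004])) (array([ 0.2628, -0.8655, -0.2892]), array([0.0007, 0.0055, 0.0004])) [ 0.0748  0.2927  0.044   1.8008 -0.0146  1.0425  1.6946]
```

View pics/s5.png

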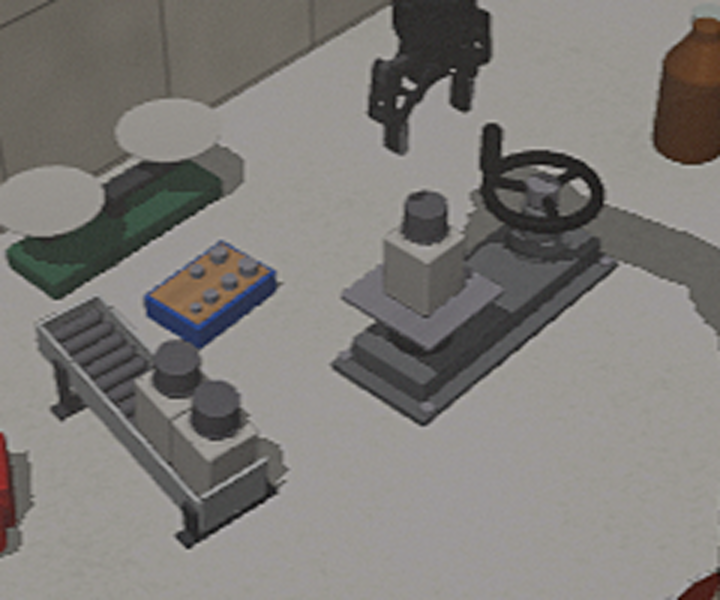

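apply_moves([
  [[0.04, -0.12, 0, 0, 0, -0.15, 0], [0.08, -0.25, 0, 0, 0, -0.3, 0], [0.12, -0.4, 0, 0, 0, -0.45, 0], [0.16, -0.55, 0, 0, 0, -0.6, 0], [0.2, -0.7, 0, 0, 0, -0.75, 0], [0.24, -0.8, 0, 0, 0, -0.9, 0], [0.26, -0.864, 0, 0, 0, -0.9, 0]],
])

```text
time_s: 12.32
eef_pos: [0.5283, -0.247, 0.3039]
eef_rot: [-0.002, 0.454, 0.891, -0.001]
contact_force: [0.1, 0.6, -0.3]
grip_width: 0.0853
```

apply_moves([
  [[0, 0, -0.05, 0, 0, -0.15, 0], [0, 0, -0.1, 0, 0, -0.3, 0], [0, 0, -0.2, 0, 0, -0.45, 0], [0, 0, -0.28, 0, 0, -0.6, 0], [0, 0, -0.28, 0, 0, -0.6, 0], [0, 0, -0.28, 0, 0, -0.6, 0]],
])

```text
time_s: 13.08
eef_pos: [0.5289, -0.2463, 0.2499]
eef_rot: [0.0, 0.706, 0.708, -0.0]
contact_force: [0.2, -0.2, 0.2]
grip_width: 0.0854
```

```bash
python3 -c "
from q import *
ob=get_obs();print(ob['contact_force'],ob['eef_pos'],ob['joint_pos'])
Rx=Rm([0,0,-1],[1,0,0]);print(go([.5306,-.2469,.16],Rx))
c=camera('side');save(c,'side6.png')
cv2.imwrite('pics/s6.png',cv2.resize(c['img'][130:290,310:450,::-1],None,fx=3.6,fy=3.6,interpolation=cv2.INTER_CUBIC))
"
```

```text
[ 0.1912 -0.1679  0.1795] [ 0.5289 -0.2463  0.2499] [ 0.1195  0.5382  0.4467  1.6318 -0.261   1.0311  0.6495]
(array([ 0.0084, -0.0032, -0.4496]), array([ 0.0001,  0.0001, -0.0033]))
```

View pics/s6.png

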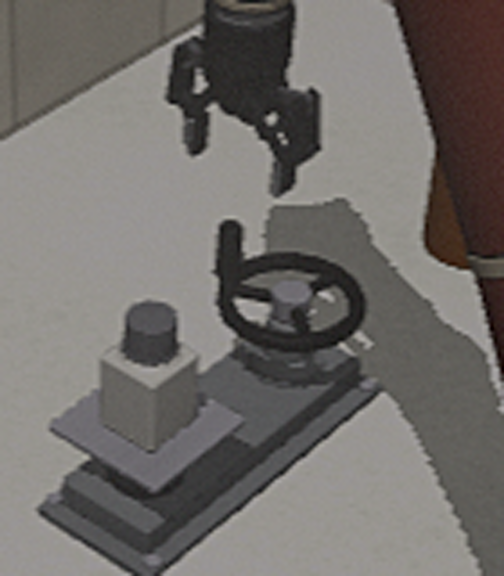

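apply_moves([
  [[0.008, -0.003, -0.1, 0, 0, 0, 0], [0.008, -0.003, -0.22, 0, 0, 0, 0], [0.008, -0.003, -0.34, 0, 0, 0, 0], [0.008, -0.003, -0.42, 0, 0, 0, 0], [0.008, -0.003, -0.45, 0, 0, 0, 0], [0.008, -0.003, -0.45, 0, 0, 0, 0]],
])

```text
time_s: 13.88
eef_pos: [0.5306, -0.2472, 0.16]
eef_rot: [0.0, 0.707, 0.707, 0.0]
contact_force: [0.3, 0.3, -0.3]
grip_width: 0.0853
```

apply_moves([
  [[0, 0, 0, 0, 0, 0, 0.4], [0, 0, 0, 0, 0, 0, 0.6], [0, 0, 0, 0, 0, 0, 0.8], [0, 0, 0, 0, 0, 0, 1], [0, 0, 0, 0, 0, 0, 1], [0, 0, 0, 0, 0, 0, 1], [0, 0, 0, 0, 0, 0, 1], [0, 0, 0, 0, 0, 0, 1]],
], force=40)

```text
time_s: 14.88
eef_pos: [0.5321, -0.2469, 0.1606]
eef_rot: [0.002, 0.707, 0.707, 0.001]
contact_force: [5.0, 0.0, 4.0]
grip_width: 0.0229
```

```bash
cat > crank.py <<'E'
from q import *
import sys
# handle angle ang = world bearing from hub; clockwise = decreasing. rows relative to current measured bearing
def plan(deg,rows=12):
    H=np.array([.4776,-.272]);p=get_obs();v=p["eef_pos"][:2]-H;a0=np.arctan2(v[1],v[0])
    print("bearing",np.degrees(a0),"r",np.hypot(*v),"z",p["eef_pos"][2],"F",p["contact_force"],"w",p["grip_width"],"t",p["time_s"])
    for i in range(1,rows+1):
        a=a0-np.radians(deg)*i/rows;q=(H+.06*np.array([np.cos(a),np.sin(a)])-p["eef_pos"][:2])/.2
        print("[%.3f, %.3f, 0, 0, 0, 0, 1],"%tuple(q),end=" ")
    print()
plan(float(sys.argv[1]))
E
python3 crank.py 120
```

```text
bearing 24.717003729450962 r 0.05997035946446994 z 0.16055248962178056 F [4.9884 0.0464 4.0003] w 0.022919822092246394 t 14.875
[0.018, -0.049, 0, 0, 0, 0, 1], [0.027, -0.101, 0, 0, 0, 0, 1], [0.026, -0.153, 0, 0, 0, 0, 1], [0.017, -0.204, 0, 0, 0, 0, 1], [-0.001, -0.254, 0, 0, 0, 0, 1], [-0.027, -0.299, 0, 0, 0, 0, 1], [-0.061, -0.339, 0, 0, 0, 0, 1], [-0.102, -0.372, 0, 0, 0, 0, 1], [-0.147, -0.398, 0, 0, 0, 0, 1], [-0.196, -0.416, 0, 0, 0, 0, 1], [-0.248, -0.424, 0, 0, 0, 0, 1], [-0.300, -0.424, 0, 0, 0, 0, 1],
```

apply_moves([
  [[0.025, -0.049, 0, 0, 0, 0, 1], [0.034, -0.101, 0, 0, 0, 0, 1], [0.033, -0.153, 0, 0, 0, 0, 1], [0.024, -0.204, 0, 0, 0, 0, 1], [0.006, -0.254, 0, 0, 0, 0, 1], [-0.02, -0.299, 0, 0, 0, 0, 1], [-0.054, -0.339, 0, 0, 0, 0, 1], [-0.095, -0.372, 0, 0, 0, 0, 1], [-0.14, -0.398, 0, 0, 0, 0, 1], [-0.19, -0.416, 0, 0, 0, 0, 1], [-0.241, -0.424, 0, 0, 0, 0, 1], [-0.293, -0.424, 0, 0, 0, 0, 1]],
])

```text
time_s: 16.38
eef_pos: [0.471, -0.3328, 0.1605]
eef_rot: [0.001, 0.708, 0.707, -0.0]
contact_force: [3.3, -0.1, 7.4]
grip_width: 0.0231
```

```bash
python3 crank.py 120
```

```text
bearing -96.1580139036951 r 0.06110942457850846 z 0.16049070767984805 F [ 3.2576 -0.0611  7.3928] w 0.023120658873851792 t 16.375
[-0.051, 0.016, 0, 0, 0, 0, 1], [-0.099, 0.035, 0, 0, 0, 0, 1], [-0.144, 0.062, 0, 0, 0, 0, 1], [-0.184, 0.096, 0, 0, 0, 0, 1], [-0.216, 0.137, 0, 0, 0, 0, 1], [-0.242, 0.183, 0, 0, 0, 0, 1], [-0.259, 0.232, 0, 0, 0, 0, 1], [-0.267, 0.284, 0, 0, 0, 0, 1], [-0.265, 0.336, 0, 0, 0, 0, 1], [-0.255, 0.387, 0, 0, 0, 0, 1], [-0.236, 0.436, 0, 0, 0, 0, 1], [-0.209, 0.481, 0, 0, 0, 0, 1],
```

apply_moves([
  [[-0.053, 0.012, 0.001, 0, 0, 0, 1], [-0.101, 0.031, 0.002, 0, 0, 0, 1], [-0.146, 0.058, 0.003, 0, 0, 0, 1], [-0.186, 0.092, 0.003, 0, 0, 0, 1], [-0.218, 0.133, 0.003, 0, 0, 0, 1], [-0.244, 0.179, 0.003, 0, 0, 0, 1], [-0.261, 0.228, 0.003, 0, 0, 0, 1], [-0.269, 0.28, 0.003, 0, 0, 0, 1], [-0.268, 0.332, 0.003, 0, 0, 0, 1], [-0.258, 0.383, 0.003, 0, 0, 0, 1], [-0.24, 0.432, 0.003, 0, 0, 0, 1], [-0.213, 0.477, 0.003, 0, 0, 0, 1]],
])

```text
time_s: 17.88
eef_pos: [0.4295, -0.2378, 0.1605]
eef_rot: [0.002, 0.707, 0.707, -0.001]
contact_force: [3.9, -6.7, 3.1]
grip_width: 0.0228
```

```bash
python3 crank.py 120
```

```text
bearing 144.55689160677514 r 0.05901899111491865 z 0.1605110127750361 F [ 3.9437 -6.6504  3.0834] w 0.022809182603633273 t 17.875
[0.030, 0.043, 0, 0, 0, 0, 1], [0.070, 0.076, 0, 0, 0, 0, 1], [0.116, 0.102, 0, 0, 0, 0, 1], [0.165, 0.119, 0, 0, 0, 0, 1], [0.217, 0.128, 0, 0, 0, 0, 1], [0.269, 0.128, 0, 0, 0, 0, 1], [0.320, 0.118, 0, 0, 0, 0, 1], [0.369, 0.100, 0, 0, 0, 0, 1], [0.414, 0.073, 0, 0, 0, 0, 1], [0.454, 0.039, 0, 0, 0, 0, 1], [0.487, -0.001, 0, 0, 0, 0, 1], [0.513, -0.046, 0, 0, 0, 0, 1],
```

apply_moves([
  [[0.032, 0.037, 0, 0, 0, 0, 1], [0.072, 0.07, 0, 0, 0, 0, 1], [0.118, 0.096, 0, 0, 0, 0, 1], [0.167, 0.113, 0, 0, 0, 0, 1], [0.219, 0.122, 0, 0, 0, 0, 1], [0.271, 0.122, 0, 0, 0, 0, 1], [0.322, 0.112, 0, 0, 0, 0, 1], [0.371, 0.094, 0, 0, 0, 0, 1], [0.416, 0.067, 0, 0, 0, 0, 1], [0.456, 0.033, 0, 0, 0, 0, 1], [0.489, -0.007, 0, 0, 0, 0, 1], [0.515, -0.052, 0, 0, 0, 0, 1]],
])

```text
time_s: 19.38
eef_pos: [0.5307, -0.2439, 0.1604]
eef_rot: [-0.004, 0.707, 0.707, 0.0]
contact_force: [-0.9, 2.9, 11.6]
grip_width: 0.023
```

```bash
python3 crank.py 120
```

```text
bearing 27.89825582825854 r 0.06006335924526709 z 0.16042477756587128 F [-0.8599  2.9162 11.6123] w 0.023014547865145864 t 19.375
[0.020, -0.048, 0, 0, 0, 0, 1], [0.032, -0.099, 0, 0, 0, 0, 1], [0.034, -0.152, 0, 0, 0, 0, 1], [0.028, -0.203, 0, 0, 0, 0, 1], [0.013, -0.253, 0, 0, 0, 0, 1], [-0.011, -0.300, 0, 0, 0, 0, 1], [-0.043, -0.342, 0, 0, 0, 0, 1], [-0.081, -0.377, 0, 0, 0, 0, 1], [-0.125, -0.406, 0, 0, 0, 0, 1], [-0.173, -0.426, 0, 0, 0, 0, 1], [-0.224, -0.438, 0, 0, 0, 0, 1], [-0.276, -0.440, 0, 0, 0, 0, 1],
```

apply_moves([
  [[0.011, -0.036, 0.002, 0, 0, 0, 1], [0.023, -0.086, 0.004, 0, 0, 0, 1], [0.026, -0.137, 0.006, 0, 0, 0, 1], [0.02, -0.188, 0.006, 0, 0, 0, 1], [0.005, -0.238, 0.006, 0, 0, 0, 1], [-0.019, -0.285, 0.006, 0, 0, 0, 1], [-0.051, -0.327, 0.006, 0, 0, 0, 1], [-0.089, -0.362, 0.006, 0, 0, 0, 1], [-0.133, -0.391, 0.006, 0, 0, 0, 1], [-0.181, -0.411, 0.006, 0, 0, 0, 1], [-0.232, -0.423, 0.006, 0, 0, 0, 1], [-0.284, -0.425, 0.006, 0, 0, 0, 1]],
])

```text
time_s: 20.88
eef_pos: [0.4742, -0.3329, 0.1606]
eef_rot: [0.0, 0.708, 0.707, -0.002]
contact_force: [3.1, -4.9, 1.7]
grip_width: 0.023
```

```bash
python3 crank.py 60
```

```text
bearing -93.21154454278138 r 0.06095844672914241 z 0.16061089331146167 F [ 3.1196 -4.8887  1.6865] w 0.02299420958369629 t 20.875
[-0.026, 0.007, 0, 0, 0, 0, 1], [-0.051, 0.012, 0, 0, 0, 0, 1], [-0.077, 0.019, 0, 0, 0, 0, 1], [-0.101, 0.029, 0, 0, 0, 0, 1], [-0.125, 0.040, 0, 0, 0, 0, 1], [-0.147, 0.053, 0, 0, 0, 0, 1], [-0.168, 0.069, 0, 0, 0, 0, 1], [-0.188, 0.086, 0, 0, 0, 0, 1], [-0.207, 0.104, 0, 0, 0, 0, 1], [-0.223, 0.125, 0, 0, 0, 0, 1], [-0.238, 0.146, 0, 0, 0, 0, 1], [-0.251, 0.169, 0, 0, 0, 0, 1],
```

apply_moves([
  [[-0.03, 0.004, 0, 0, 0, 0, 1], [-0.058, 0.009, 0, 0, 0, 0, 1], [-0.084, 0.015, 0, 0, 0, 0, 1], [-0.108, 0.025, 0, 0, 0, 0, 1], [-0.132, 0.036, 0, 0, 0, 0, 1], [-0.154, 0.049, 0, 0, 0, 0, 1], [-0.175, 0.065, 0, 0, 0, 0, 1], [-0.195, 0.082, 0, 0, 0, 0, 1], [-0.214, 0.1, 0, 0, 0, 0, 1], [-0.23, 0.121, 0, 0, 0, 0, 1], [-0.245, 0.142, 0, 0, 0, 0, 1], [-0.258, 0.165, 0, 0, 0, 0, 1]],
])

```text
time_s: 22.38
eef_pos: [0.4234, -0.2973, 0.1608]
eef_rot: [-0.001, 0.707, 0.707, 0.0]
contact_force: [0.5, -2.5, -12.0]
grip_width: 0.023
```

```bash
python3 crank.py 36
```

```text
bearing -154.96916648322835 r 0.05983221152098353 z 0.16076278051789877 F [  0.5127  -2.5165 -11.9942] w 0.022967045463138845 t 22.375
[-0.007, 0.014, 0, 0, 0, 0, 1], [-0.013, 0.029, 0, 0, 0, 0, 1], [-0.017, 0.044, 0, 0, 0, 0, 1], [-0.021, 0.059, 0, 0, 0, 0, 1], [-0.024, 0.074, 0, 0, 0, 0, 1], [-0.027, 0.090, 0, 0, 0, 0, 1], [-0.028, 0.105, 0, 0, 0, 0, 1], [-0.029, 0.121, 0, 0, 0, 0, 1], [-0.029, 0.137, 0, 0, 0, 0, 1], [-0.028, 0.153, 0, 0, 0, 0, 1], [-0.026, 0.168, 0, 0, 0, 0, 1], [-0.023, 0.184, 0, 0, 0, 0, 1],
```

apply_moves([
  [[-0.009, 0.022, -0.003, 0, 0, 0, 1], [-0.016, 0.037, -0.003, 0, 0, 0, 1], [-0.02, 0.052, -0.003, 0, 0, 0, 1], [-0.024, 0.067, -0.003, 0, 0, 0, 1], [-0.027, 0.082, -0.003, 0, 0, 0, 1], [-0.03, 0.098, -0.003, 0, 0, 0, 1], [-0.031, 0.113, -0.003, 0, 0, 0, 1], [-0.032, 0.121, -0.003, 0, 0, 0, 1]],
])

```text
time_s: 23.38
eef_pos: [0.4182, -0.2742, 0.1608]
eef_rot: [0.001, 0.707, 0.707, 0.0]
contact_force: [5.5, -2.4, -16.8]
grip_width: 0.023
```

apply_moves([
  [[0, 0.006, 0, 0, 0, 0, 1], [0, 0.012, 0, 0, 0, 0, 1], [0, 0.018, 0, 0, 0, 0, 1]],
])

```text
time_s: 23.75
eef_pos: [0.4181, -0.2734, 0.1609]
eef_rot: [0.003, 0.708, 0.707, -0.001]
contact_force: [4.9, -8.3, -21.2]
grip_width: 0.0225
```

apply_moves([
  [[0, 0.006, 0, 0, 0, 0, 1], [0, 0.012, 0, 0, 0, 0, 1], [0, 0.018, 0, 0, 0, 0, 1]],
])

```text
time_s: 24.12
eef_pos: [0.4181, -0.2731, 0.1609]
eef_rot: [0.005, 0.708, 0.706, -0.003]
contact_force: [5.6, -13.8, -25.6]
grip_width: 0.0231
```

apply_moves([
  [[0, 0.008, -0.008, 0, 0, 0, 1], [0, 0.016, -0.012, 0, 0, 0, 1], [0, 0.02, -0.012, 0, 0, 0, 1], [0, 0.02, -0.012, 0, 0, 0, 1]],
])

```text
time_s: 24.62
eef_pos: [0.4181, -0.273, 0.1608]
eef_rot: [0.008, 0.709, 0.705, -0.004]
contact_force: [3.4, -16.5, -13.3]
grip_width: 0.0232
```

```bash
python3 crank.py -96
```

```text
bearing -179.02248118308995 r 0.059486520723991305 z 0.16076460080297061 F [  3.4434 -16.504  -13.2894] w 0.023150846542458865 t 24.625
[0.001, -0.042, 0, 0, 0, 0, 1], [0.010, -0.083, 0, 0, 0, 0, 1], [0.025, -0.122, 0, 0, 0, 0, 1], [0.046, -0.158, 0, 0, 0, 0, 1], [0.071, -0.192, 0, 0, 0, 0, 1], [0.100, -0.221, 0, 0, 0, 0, 1], [0.134, -0.246, 0, 0, 0, 0, 1], [0.170, -0.267, 0, 0, 0, 0, 1], [0.210, -0.282, 0, 0, 0, 0, 1], [0.250, -0.291, 0, 0, 0, 0, 1], [0.292, -0.295, 0, 0, 0, 0, 1], [0.334, -0.293, 0, 0, 0, 0, 1],
```

apply_moves([
  [[0, -0.047, 0, 0, 0, 0, 1], [0.003, -0.089, 0, 0, 0, 0, 1], [0.012, -0.13, 0, 0, 0, 0, 1], [0.027, -0.169, 0, 0, 0, 0, 1], [0.048, -0.205, 0, 0, 0, 0, 1], [0.073, -0.239, 0, 0, 0, 0, 1], [0.102, -0.268, 0, 0, 0, 0, 1], [0.136, -0.293, 0, 0, 0, 0, 1], [0.172, -0.314, 0, 0, 0, 0, 1], [0.212, -0.329, 0, 0, 0, 0, 1], [0.252, -0.338, 0, 0, 0, 0, 1], [0.302, -0.342, 0, 0, 0, 0, 1]],
])

```text
time_s: 26.12
eef_pos: [0.4764, -0.3331, 0.1606]
eef_rot: [0.0, 0.708, 0.707, -0.001]
contact_force: [-1.1, 0.4, 5.3]
grip_width: 0.0227
```

```bash
python3 crank.py -10
```

```text
bearing -91.11135001509427 r 0.06109602473125027 z 0.16056010740628576 F [-1.0934  0.4012  5.3139] w 0.022651399553240414 t 26.125
[0.004, 0.005, 0, 0, 0, 0, 1], [0.009, 0.005, 0, 0, 0, 0, 1], [0.013, 0.006, 0, 0, 0, 0, 1], [0.018, 0.006, 0, 0, 0, 0, 1], [0.022, 0.006, 0, 0, 0, 0, 1], [0.026, 0.006, 0, 0, 0, 0, 1], [0.031, 0.006, 0, 0, 0, 0, 1], [0.035, 0.007, 0, 0, 0, 0, 1], [0.039, 0.007, 0, 0, 0, 0, 1], [0.044, 0.008, 0, 0, 0, 0, 1], [0.048, 0.008, 0, 0, 0, 0, 1], [0.052, 0.009, 0, 0, 0, 0, 1],
```

apply_moves([
  [[0.01, 0.003, 0, 0, 0, 0, 1], [0.011, 0.003, 0, 0, 0, 0, 1], [0.011, 0.003, 0, 0, 0, 0, 0.5], [0.011, 0.003, 0, 0, 0, 0, 0.2], [0.011, 0.003, 0, 0, 0, 0, 0], [0.011, 0.003, 0, 0, 0, 0, 0], [0.011, 0.003, 0, 0, 0, 0, 0]],
])

```text
time_s: 27.0
eef_pos: [0.4799, -0.3311, 0.1584]
eef_rot: [-0.0, 0.707, 0.707, -0.0]
contact_force: [0.1, 0.7, 0.9]
grip_width: 0.0853
```

apply_moves([
  [[0, 0, 0.08, 0, 0, 0, 0], [0, 0, 0.2, 0, 0, 0, 0], [0, 0, 0.4, 0, 0, 0, 0], [0, 0, 0.6, 0, 0, 0, 0], [0, 0, 0.8, 0, 0, 0, 0], [0, 0, 0.8, 0, 0, 0, 0]],
])

```text
time_s: 27.75
eef_pos: [0.481, -0.3329, 0.3235]
eef_rot: [0.005, 0.707, 0.707, 0.001]
contact_force: [-0.1, -1.0, -0.0]
grip_width: 0.0854
```

Run:
```python
from q import *
print(get_obs()["eef_pos"],get_obs()["contact_force"])
c=camera("side");t=camera("top")
a=cv2.resize(c["img"][150:350,210:450],(640,533),interpolation=cv2.INTER_CUBIC)
cv2.imwrite("pics/s7.png",a[:,:,::-1])
cv2.imwrite("pics/t7.png",cv2.resize(t["img"][185:320,215:435,::-1],None,fx=3.6,fy=3.6,interpolation=cv2.INTER_CUBIC))
for n in("weight_case","mug","flask"):print(n,[np.round(x["at"],1) for x in mark_of(t,n)[:1]])
print("expected px: handle@-90",proj(c,[.4776,-.332,.187]),proj(t,[.4776,-.332,.187]),"plate",proj(c,[.4763,-.0731,.12]),"captop",proj(c,[.4763,-.0731,.235]))
print([x["at"] for x in mark_of(c,"handle_top")[:2]])
```

```text
[ 0.481  -0.3329  0.3235] [-0.1487 -0.9596 -0.013 ]
weight_case [array([309., 213.])]
mug [array([109.6, 311.3])]
flask [array([505.7, 290.4])]
expected px: handle@-90 [403.8078 187.6159] [433.8266 283.6203] plate [350.9837 242.2513] captop [352.1534 212.4322]
[[403.4, 187.9]]
```

View pics/s7.png

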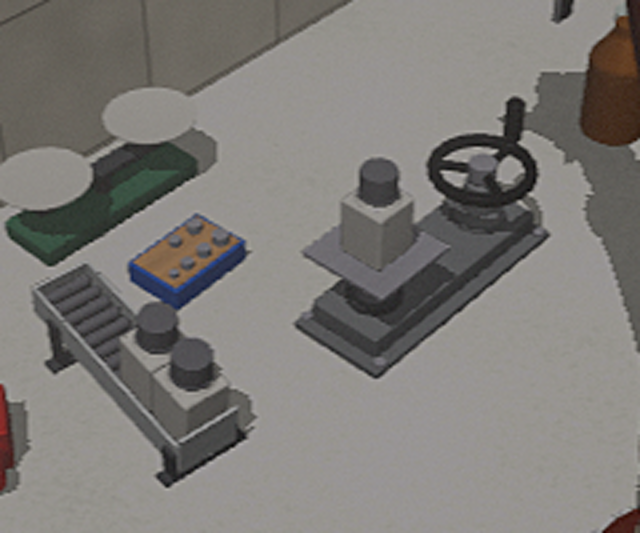

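View pics/t7.png

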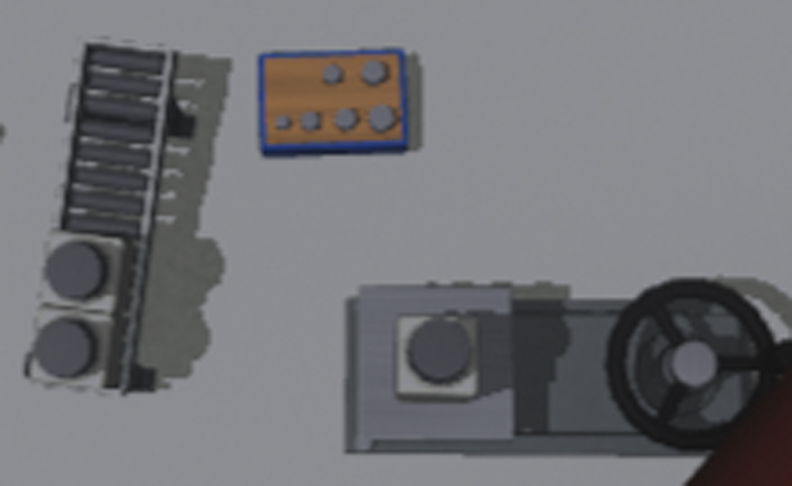

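```bash
python3 -c "
from workcell import *
print(hand_in())"
```

```text
the job is handed in; nothing more can be done
None
```

The job is done and handed in at about 28 s of robot time.

- **Jar:** I lifted the front jar square to the rollers by its cap, squared it to the plate and set it down gently, with about 10 N on the wrist at contact. The two jars behind rolled forward to the front stop.
- **Crank:** I turned the handwheel clockwise about 1.6 turns to the end stop. I pushed about 11 mm further and the handle moved only about 1 mm, with the resisting force rising to about 16 N. I then backed off a quarter turn, released the handle and raised the arm clear.

**Last checks:**
- **Handle:** it sits within 1 px of where a quarter turn back should put it in the side view.
- **Jar on the plate:** it stands upright, and looks centred to within about 4 mm from the top view; I did not measure it more closely.
- **Bystanders:** the weight case, mug and flask marks were within about 2 px of the first picture. The red look-alike was left alone.
- **Odd reading:** while pushing at the stop, the vertical force on the wrist reached about 26 N downward, against a wrist limit of 120 N. It was back near zero after release.

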